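# Roll a sample canister up the reader's ramp and start the reading

## Robot

A 6-joint arm with a two-finger parallel gripper is mounted at the origin on the work surface. World frame = base frame: x ahead of the robot, y to its left, z up, the work surface at z = 0. Lengths are in mm, angles in rad, forces in N, time in s.
With the tool pointing down it reaches from about 275 to 750 mm from the base axis. Payload 10.2 kg.
Tool frame: the origin (TCP) lies midway between the tips of the shut fingers; the grasp point (between the pads) lies 19 mm behind it; z points along the fingers, y is the direction in which the jaws open and shut (so a half turn about z gives the same grasp; the last joint's range is limited). The gripper opens to 85 mm and grips with 20 to 120 N. Pads are 22 mm wide; open, the fingers measure 114 mm over their backs; the gripper's body (76 mm by 85 mm) begins 54 mm behind the grasp point. The pads swing forward as they close: fully open they stand 13 mm farther back than shut.
Start: joints at [1.121, 0.313, 1.498, -0, 1.331, -0.223], TCP at [118.064, 511.558, 204.094] pointing down, gripper open.
Joint ranges: [-2.94, 2.94], [-0.97, 2.17], [0.19, 2.56], [-1.23, 4.37], [0.02, 3.11], [-2.88, 2.88]. Speed limits (rad/s): [2.39, 2.39, 3.01, 3.14, 3.14, 3.14].

## Interface

Orientations are given as a unit quaternion [w, x, y, z].
In Python, from rig import sense, optics, ctrl gives the robot as it stands.
- The arm moves only by the tool play_rows, never from a script. Its argument "plan" is a list of rows, each a list of 7 numbers: the shift along the world's x, y, z in mm, then the turn, a rotation vector about the world's x, y, z in rad, then the opening, from -1 (shut) to 1 (fully open), so that 0 is half open. A call has 1 to 5 rows; each row shifts and turns the pose as measured when the row begins; what a row does not reach is not made up. A row lasts 1/12 s, in which the tool goes at most 41.7 mm and 7.16 degrees, less where a joint would pass 70% of its speed; a pose out of reach is approached as far as the arm can. A call is refused whole if a number of a shift passes 41.7 or a number of a turn 0.125, either way. A call with a gripper value outside its range is refused whole. The fingers move at their own pace and stop on an object; "grip_force" is the grip in N (left out, the last holds). Time passes only in rows, so rows that do not move let the fingers close. It gives the time, the measured TCP pose, the force and the opening at its end, in the units of the state.
- sense(): the state, without advancing time (a new reading comes with each control period).
- optics.capture(name): name is "scene" or "top"; returns a dict with "img" (480x640x3 uint8, blue, green, red), "fx", "fy", "cx", "cy" (pixels), "world_to_cam" (4x4, takes a point from world to camera coordinates). Camera axes: x right, y up, looking along -z (the intrinsics and any distortion apply to the point x, -y, -z); pixel columns grow to the right and rows downward; lengths in mm; the calibration is good to about 2 mm. A picture is of the moment at which its call begins. There is no depth.
- ctrl.finish_job(): hands the job in, once; it reports no verdict.
The state is a dict: "time_s": time; "joints": joint angles; "dq": joint speeds; "tau": joint torques, N m; "eef_pos": TCP position; "ee_rot": TCP orientation; "force": force on the tool from outside, world axes, zero at the start; "wrist_torque": the same for the moment, N m; "grip_width": opening from 0.0 (shut) to 1.0 (fully open).
Only numpy, scipy, OpenCV 4.12 (cv2) and the standard library are available. Lean on these libraries where they do the work, as an engineer would, in place of code of your own. Each camera call takes 0.05 s, during which the arm holds its last target. There are 200 camera calls.

## Task

Push the orange sample canister lying at the foot of the white ramp slowly up to the blue stop with your fingertips, staying behind it so that it never runs free on the slope, until it drops into the recess against the stop and stays there. Then press the green start button on its pad fully down and let it go. Do not lift or carry the canister, do not press the button before the canister is in place, and leave the other things on the bench where they are.

Things in the scene. Friction and masses are not known exactly. Their poses are not given: they have to be found in the camera images.
- canister: the orange sample canister with a paper label and a blue screw cap: a plain cylinder 32 mm in diameter and 110 mm long, 70 to 140 g, lying across the ramp between its side walls (about 1.7 mm play at each end). Origin at its centre; its y axis is its long axis, cap towards +y. It rolls freely about y.
- reader: the fixed reader with the white ramp. Origin on the bench under it, 60 mm (level) past the foot line; x is the pushing direction, y across, z up. Its channel is 113.5 mm wide between side walls with level tops 42 mm above the bench. Behind the blue stop a grey box 45 mm high reaches 41 mm further.
- foot (a point): mid-width point of the line where the level loading ledge meets the slope, on the surface. x up along the slope, y across, z square to the slope, which rises 0.14 rad over 131 mm. The ledge is 14 mm above the bench and reaches 65 mm out from this line, with a lip 4 mm high at its outer edge; the canister starts on it, its centre 15 to 43 mm before this line.
- seat (a point): where the canister's centre lies when in place: 141 mm (level) past the foot line, 44 mm above the bench. x level towards the stop, y across, z up. The slope's top edge is 32 mm above the bench, 11 mm before this point; past it the recess floor is 4 mm lower and keeps the canister from rolling back. The face of the blue stop is 16 mm past this point, its top 57 mm above the bench.
- start (a joint): travel of the green start button: 0 up, 0.006 m fully pressed (downwards); a spring returns it; about 5 N presses it fully down
- start_top (a point): centre of the top face of the green button, a disc 32 mm across facing up on a low white pad 80 by 100 mm that stands to the left or the right of the ramp
- spare: a second, identical canister standing upright, 110 mm tall, origin at its centre; leave it
- tip_box: white and red box of yellow pipette tips, 85 x 110 x 56 mm, origin at the middle of its underside; leave it
- bottle: glass bottle with blue cap, 68 mm in diameter, 131 mm tall, origin at the middle of its underside; leave it
Mind the look-alikes: they are no part of the job. What is shaped like the canister but turquoise or yellow is not meant.

How it is judged (in metres and radians):
On the way, in this order (a step that is already met when the one before it is completed fails the run):
1. the canister has been pushed onto the upper half of the slope (x of canister in the frame of foot above 0.06 m and z of canister in the frame of foot below 0.022 m), for 0.05 s.
2. the canister lies at rest in the recess against the stop (x of canister in the frame of seat between -0.005 and 0.004 m and z of canister in the frame of seat between -0.004 and 0.0025 m and angle between the y axis of canister and the y axis of seat, either way round below 0.1 rad and linear speed of canister below 0.02 m/s), for 0.3 s.
3. the green button is pressed down (value of joint start above 0.0045 m), for 0.05 s.
4. the button is let go (value of joint start below 0.002 m), for 0.05 s.
At the end, for the whole second after the job is handed in: the canister is at rest (under 0.02 m/s) in the recess at the stop: its centre within -5 to +4 mm of the seat along the ramp and +2.5 / -4 mm in height, square to the ramp within 0.1 rad; the button has been pressed at least 4.5 mm after that and is up again (under 2 mm) (all of step 2 and value of joint start below 0.002 m); the robot touches nothing.
It fails at once if the canister is lifted (about 10 mm or more) off the ramp (z of canister in the frame of foot above 0.03 m).
It fails at once if the canister runs free on the slope: faster than 0.12 m/s with nothing of the robot touching it (x of canister in the frame of foot between 0.008 and 0.125 m and linear speed of canister above 0.12 m/s and contact force between each of the fingers, the arm and canister below 0.02 N).
It fails at once if the canister rolls off the outer edge of the loading ledge (x of canister in the frame of seat below -0.206 m).
It fails at once if the button is pressed while the canister is not in place (value of joint start above 0.002 m and distance between canister and seat above 0.007 m).
It fails at once if a bystander (spare canister, tip box, bottle) is moved by more than 15 mm or tipped (distance of any of spare, tip_box, bottle from where it was at the start of the episode above 0.015 m or angle between any of spare, tip_box, bottle's own z axis and vertical above 0.2 rad).
It also fails if it takes over 61 s, if anything falls off the work surface, if the arm or the gripper's body presses on something with over 40 N, if the wrist force passes 120 N, or if a joint passes its speed limit or range.

## Working session

There is one attempt and no reset: what is moved stays moved. The work goes in short steps, Python scripts to look and compute and a tool call to move; the robot and the scene stay as the last step left them, time stands still between calls to the robot, and variables do not carry over. Pictures are saved under pics/ and viewed, about 8 in all and at most 12, crops included, and the job is handed in when it is done.

Besides the shell and the picture viewer there is one more tool, called after "Request:" by a JSON object that holds its "api" and its "payload". play_rows: Moves the arm, as the interface text tells. Its arguments: {"type":"object","properties":{"plan":{"type":"array"},"grip_force":{"type":"number"}},"required":["plan"]}

```bash
mkdir -p pics; cat > h.py <<'E'
import numpy as np, cv2
from rig import sense, optics, ctrl
def ray(c,u,v):
    M=np.array(c["world_to_cam"]);R=M[:3,:3];o=-R.T@M[:3,3]
    d=R.T@np.array([(u-c["cx"])/c["fx"],-(v-c["cy"])/c["fy"],-1.]);return o,d/np.linalg.norm(d)
def onz(c,u,v,z):
    o,d=ray(c,u,v);return o+d*(z-o[2])/d[2]
def tri(c1,p1,c2,p2):
    A=0;b=0
    L=[ray(c1,*p1),ray(c2,*p2)]
    for o,d in L:
        P=np.eye(3)-np.outer(d,d);A=A+P;b=b+P@o
    x=np.linalg.solve(A,b);return x,[np.linalg.norm((np.eye(3)-np.outer(d,d))@(x-o)) for o,d in L]
def proj(c,p):
    q=np.array(c["world_to_cam"])@np.r_[p,1];return np.array([c["cx"]-c["fx"]*q[0]/q[2],c["cy"]+c["fy"]*q[1]/q[2]])
E
python3 - <<'E'
from h import *
import pickle
d={n:optics.capture(n) for n in("scene","top")}
pickle.dump(d,open("d0.pkl","wb"))
for n in d:
    cv2.imwrite(f"pics/{n}0.png",d[n]["img"]);c=d[n];print(n,{k:v for k,v in c.items() if k!="img"})
print(sense())
E
```

```text
scene {'fx': 487.93359468970897, 'fy': 487.93359468970897, 'cx': 321.886101904552, 'cy': 241.3027832601013, 'world_to_cam': array([[-5.67761221e-01,  8.23187238e-01, -3.15714603e-03,
         2.90673395e+02],
       [-6.39853073e-01, -4.38894202e-01,  6.30840649e-01,
         2.82764963e+02],
       [ 5.17914318e-01,  3.60186967e-01,  7.75905992e-01,
        -1.55468045e+03],
       [ 0.00000000e+00,  0.00000000e+00,  0.00000000e+00,
         1.00000000e+00]])}
top {'fx': 554.1690490493572, 'fy': 554.1690490493572, 'cx': 318.68832635671384, 'cy': 240.64550016506476, 'world_to_cam': array([[ 1.07022132e-02, -9.99684072e-01,  2.27424620e-02,
        -2.49880008e+01],
       [ 9.87426572e-01,  1.41527744e-02,  1.57443528e-01,
        -5.01794519e+02],
       [-1.57715656e-01,  2.07715171e-02,  9.87266082e-01,
        -1.15056960e+03],
       [ 0.00000000e+00,  0.00000000e+00,  0.00000000e+00,
         1.00000000e+00]])}
{'time_s': 0.1, 'joints': array([ 1.12062047e+00,  3.13390245e-01,  1.49835131e+00, -3.68663681e-05,
        1.33097527e+00, -2.23387928e-01]), 'dq': array([-0.00081346, -0.00240091, -0.00079644, -0.00044286,  0.00116719,
        0.00135923]), 'tau': array([ 3.22416236e-03, -4.12902296e+01, -2.60140157e+01, -1.87453666e-04,
        3.01924774e-03,  6.80262374e-06]), 'eef_pos': array([117.94893559, 511.3202239 , 203.59794907]), 'ee_rot': array([-1.68843884e-04,  1.13146734e-01,  9.93578130e-01, -5.36423403e-04]), 'force': array([ 0.0698298 , -1.07744234, -0.07932894]), 'wrist_torque': array([0.03839662, 0.01388057, 0.00976719]), 'grip_width': 0.9989125226835979}
```

View pics/scene0.png

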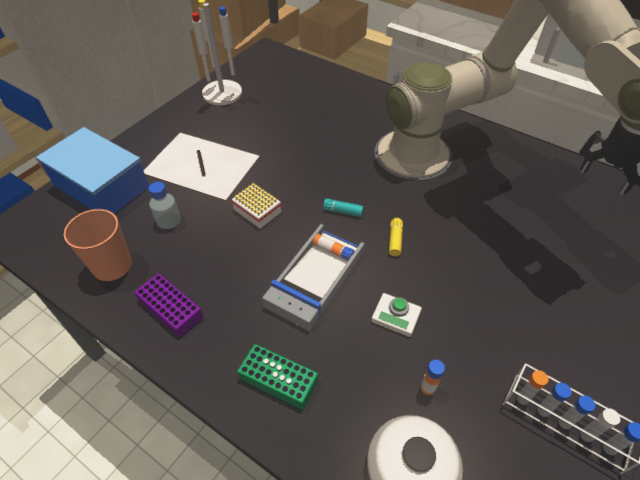

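View pics/top0.png

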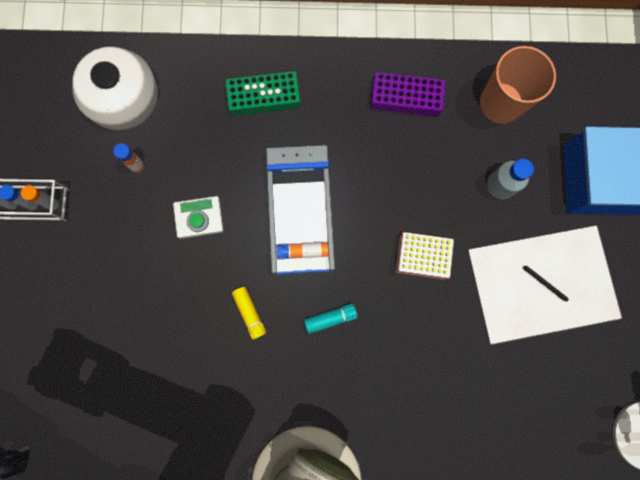

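Candidates shaped like the canister are orange in the ramp (top 302,250; scene 333,245), orange upright (top 128,157; the spare), turquoise (top 331,319) and yellow (top 249,313). The one lying on the ramp's foot ledge fits the description. I'll confirm it in a crop and measure.

```bash
python3 - <<'E'
from h import *
import pickle
d=pickle.load(open("d0.pkl","rb"))
a=cv2.resize(d["top"]["img"][135:285,165:345],None,fx=3,fy=3,interpolation=3)[:, :]
b=cv2.resize(d["scene"]["img"][215:345,255:435],None,fx=3,fy=3,interpolation=3)
b=cv2.copyMakeBorder(b,0,a.shape[0]-b.shape[0],0,0,0)
cv2.imwrite("pics/crop.png",cv2.resize(np.hstack([a,b]),(800,333),interpolation=cv2.INTER_AREA))
box={"top":(165,345,135,285),"scene":(255,435,215,345)}
for n in d:
    hsv=cv2.cvtColor(d[n]["img"],cv2.COLOR_BGR2HSV)
    for nm,lo,hi in(("orange",(4,130,110),(20,255,255)),("blue",(100,120,60),(125,255,255)),("green",(50,100,40),(85,255,255))):
        m=cv2.inRange(hsv,lo,hi);x0,x1,y0,y1=box[n];mm=m*0;mm[y0:y1,x0:x1]=m[y0:y1,x0:x1]
        k,l,s,ce=cv2.connectedComponentsWithStats(mm)
        for i in range(1,k):
            if s[i,4]>25:
                q=cv2.minAreaRect(np.argwhere(l==i)[:,::-1].astype(np.float32))
                print(n,nm,s[i],ce[i].round(1),cv2.boxPoints(q).round(1).tolist())
E
```

```text
scene orange [313 234   8  11  52] [316.1 238.9] [[311.20001220703125, 242.60000610351562], [316.20001220703125, 232.60000610351562], [320.6000061035156, 234.8000030517578], [315.6000061035156, 244.8000030517578]]
scene orange [331 242  12  14 103] [336.2 248.2] [[329.6000061035156, 250.8000030517578], [334.3999938964844, 241.1999969482422], [342.79998779296875, 245.39999389648438], [338.0, 255.0]]
scene blue [323 231  35  16  50] [339.8 238.2] [[322.79998779296875, 231.39999389648438], [323.3999938964844, 230.1999969482422], [357.29998779296875, 245.3000030517578], [356.79998779296875, 246.5]]
scene blue [342 247  11  11  85] [347.  251.7] [[340.79998779296875, 253.39999389648438], [344.79998779296875, 245.39999389648438], [353.20001220703125, 249.60000610351562], [349.20001220703125, 257.6000061035156]]
scene blue [271 280  49  26 235] [295.4 292.5] [[270.79998779296875, 282.3999938964844], [272.6000061035156, 278.79998779296875], [320.20001220703125, 302.6000061035156], [318.3999938964844, 306.20001220703125]]
scene green [393 298  13  12 113] [399.3 303.7] [[391.5, 303.5], [399.0
[... 408 characters left out ...]
8.0, 160.89999389648438], [328.3999938964844, 169.5], [266.20001220703125, 172.6999969482422]]
top blue [277 244  11  15 145] [282.1 250.9] [[277.0, 244.0], [287.0, 244.0], [287.0, 258.0], [277.0, 258.0]]
top blue [277 270  53   4 111] [302.5 271.4] [[276.8999938964844, 271.5], [328.8999938964844, 268.8999938964844], [329.1000061035156, 271.20001220703125], [277.0, 273.79998779296875]]
top green [181 200  30  12 235] [195.8 205.4] [[180.5, 203.60000610351562], [209.89999389648438, 199.39999389648438], [211.10000610351562, 207.39999389648438], [181.6999969482422, 211.60000610351562]]
top green [189 213  15  14 160] [196.3 219.7] [[189.0, 213.0], [203.0, 213.0], [203.0, 226.0], [189.0, 226.0]]
```

View pics/crop.png

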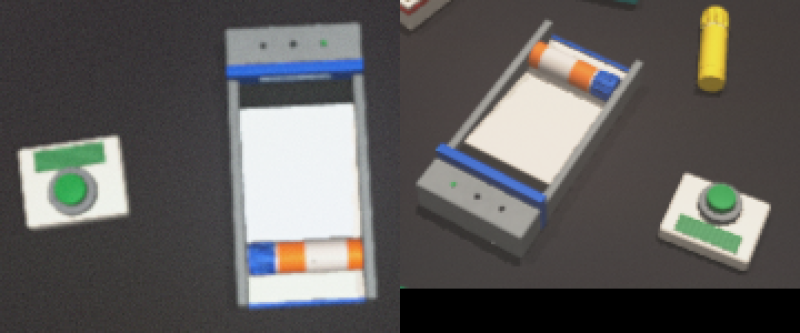

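The crop confirms it: the orange canister with white label, cap to the left (+y), lies on the ledge just inside the blue lip. The stop is at top (297,166) and the button at top (196,220), scene (399,304).

```bash
python3 - <<'E'
from h import *
import pickle
d=pickle.load(open("d0.pkl","rb"));T=d["top"];S=d["scene"]
np.set_printoptions(precision=1,suppress=True)
for c in(T,S):print("cam",ray(c,0,0)[0])
for n,t,s in(("cap",(282.1,250.9),(347,251.7)),("or1",(295.7,250.1),(336.2,248.2)),("or2",(324.5,248.9),(316.1,238.9)),("button",(196.3,219.7),(399.3,303.7)),("lip",(302.5,271.4),(339.8,238.2)),("stop",(297.4,166),(295.4,292.5))):
    print(n,*tri(T,t,S,s))
for n,p,z in(("lipL",(277,273.8),18),("lipR",(329,271.2),18),("stopfrontL",(266.2,172.7),57),("stopfrontR",(328.4,169.5),57),("stopbackL",(265.8,164.2),57),("stopbackR",(328,160.9),57),("canL",(277,251),30),("canR",(328.3,248.9),30),("spare cap",(123,151),110)):
    print(n,onz(T,*p,z))
for n,p,z in(("stopbackL",(318.4,306.2),57),("stopbackR",(270.8,282.4),57),("stopFL",(320.2,302.6),57),("stopFR",(272.6,278.8),57)):print("S",n,onz(S,*p,z))
# edges along profile in top view: rows down columns through the ramp
hsv=cv2.cvtColor(T["img"],cv2.COLOR_BGR2HSV)
for u in(285,300,315):print(u,[(v,*T["img"][v,u].tolist()) for v in list(range(158,190))+list(range(240,276))])
E
```

```text
cam [ 314.3    6.  1215.5]
cam [1151.2  444.8 1028.8]
cap [479.9  58.3  36.4] [np.float64(1.3755050249911127), np.float64(1.375505024991157)]
or1 [483.1  28.3  32.6] [np.float64(2.403892158249126), np.float64(2.4038921582490644)]
or2 [486.6 -33.5  31.6] [np.float64(2.089944694203389), np.float64(2.0899446942034277)]
button [544.  244.8  40. ] [np.float64(0.19504726246185614), np.float64(0.19504726246184326)]
lip [439.1  12.3  18.3] [np.float64(3.35262420946514), np.float64(3.3526242094650462)]
stop [663.8  29.1  52.2] [np.float64(0.5216631754482308), np.float64(0.5216631754482267)]
lipL [431.6  70.3  18. ]
lipR [438.8 -42.3  18. ]
stopfrontL [646.   96.4  57. ]
stopfrontR [655.5 -37.7  57. ]
stopbackL [664.9  97.7  57. ]
stopbackR [674.7 -36.7  57. ]
canL [479.8  70.8  30. ]
canR [485.9 -39.9  30. ]
spare cap [671.8 387.3 110. ]
S stopbackL [666.5  97.   57. ]
S stopbackR [676.7 -35.3  57. ]
S stopFL [656.2  94.9  57. ]
S stopFR [666.  -38.3  57. ]
285 [(158, 160, 158, 155), (159, 159, 157, 153), (160, 159, 160, 156), (161, 161, 160, 157), (162, 161, 156, 148), (163, 172, 130, 109), 
[... 3469 characters left out ...]
165, 172), (244, 188, 192, 201), (245, 202, 210, 219), (246, 217, 225, 231), (247, 225, 231, 237), (248, 230, 236, 241), (249, 233, 238, 241), (250, 234, 239, 239), (251, 232, 238, 238), (252, 227, 233, 236), (253, 221, 228, 233), (254, 206, 215, 223), (255, 188, 197, 206), (256, 171, 180, 186), (257, 193, 201, 205), (258, 231, 238, 235), (259, 239, 243, 240), (260, 239, 244, 240), (261, 238, 244, 240), (262, 237, 243, 239), (263, 238, 244, 240), (264, 238, 244, 240), (265, 238, 243, 240), (266, 239, 244, 241), (267, 239, 244, 241), (268, 236, 239, 235), (269, 232, 204, 185), (270, 223, 141, 103), (271, 170, 96, 60), (272, 99, 67, 58), (273, 71, 68, 71), (274, 60, 62, 65), (275, 60, 60, 65)]
```

Reader axis is at yaw ≈0.07, foot ≈(500,18.5), seat ≈(641,28), and the canister is ≈(483,15), 17 mm before the foot. Lip to stop measures 222 mm, which matches the text. Now I'll fly behind the canister.

Request:
{"api": "play_rows", "payload": {"plan": [[21, -33, 0, 0, 0, 0.02, -0.3], [21, -33, 0, 0, 0, 0.02, -0.3], [21, -33, 0, 0, 0, 0.02, -0.3], [21, -33, 0, 0, 0, 0.02, -0.3], [21, -33, 0, 0, 0, 0.02, -0.3]]}}

```text
time_s: 0.52
eef_pos: [221.4, 343.2, 200.8]
ee_rot: [-0.002, 0.056, 0.998, -0.002]
force: [0.3, -0.5, 0.9]
grip_width: 0.351
```

Request:
{"api": "play_rows", "payload": {"plan": [[21, -33, 0, 0, 0, 0.02, -0.3], [21, -33, 0, 0, 0, 0.02, -0.3], [21, -33, 0, 0, 0, 0.02, -0.3], [21, -33, 0, 0, 0, 0.02, -0.3], [21, -33, 0, 0, 0, 0.02, -0.3]]}}

```text
time_s: 0.93
eef_pos: [327.9, 169.3, 200.3]
ee_rot: [-0.001, 0.002, 1.0, -0.002]
force: [0.6, 0.9, 0.6]
grip_width: 0.352
```

Request:
{"api": "play_rows", "payload": {"plan": [[20, -33, 0, 0, 0, 0.02, -0.3], [20, -33, 0, 0, 0, 0.02, -0.3], [20, -33, 0, 0, 0, 0.02, -0.3], [10, -20, 0, 0, 0, 0.02, -0.3], [0, 0, 0, 0, 0, 0.0, -0.3]]}}

```text
time_s: 1.35
eef_pos: [401.7, 38.0, 199.8]
ee_rot: [-0.001, -0.037, 0.999, -0.002]
force: [-0.4, 0.2, 0.0]
grip_width: 0.353
```

Request:
{"api": "play_rows", "payload": {"plan": [[33, -24, -5, 0, 0, 0, -0.3], [5, 0, -35, 0, 0, 0, -0.3], [0, 0, -35, 0, 0, 0, -0.3], [0, 0, -35, 0, 0, 0, -0.3], [0, 0, 0, 0, 0, 0, -0.3]]}}

```text
time_s: 1.77
eef_pos: [439.6, 14.3, 87.6]
ee_rot: [0.001, -0.034, 0.999, -0.003]
force: [-0.8, -0.5, -0.7]
grip_width: 0.35
```

```bash
python3 -c "
from h import *
s=sense();print(s['eef_pos'],s['joints'],s['force'])
c=optics.capture('top');s2=optics.capture('scene')
a=cv2.resize(c['img'][150:290,250:360],None,fx=3.5,fy=3.5);b=cv2.resize(s2['img'][190:330,260:370],None,fx=3.5,fy=3.5)
cv2.imwrite('pics/a1.png',np.hstack([a,b]))"
```

```text
[439.60808656  14.26197034  87.64599439] [-0.23218716  0.26672672  1.89724477 -0.00540999  0.97390323 -1.86858449] [-0.781926   -0.50866231 -0.73601329]
```

View pics/a1.png

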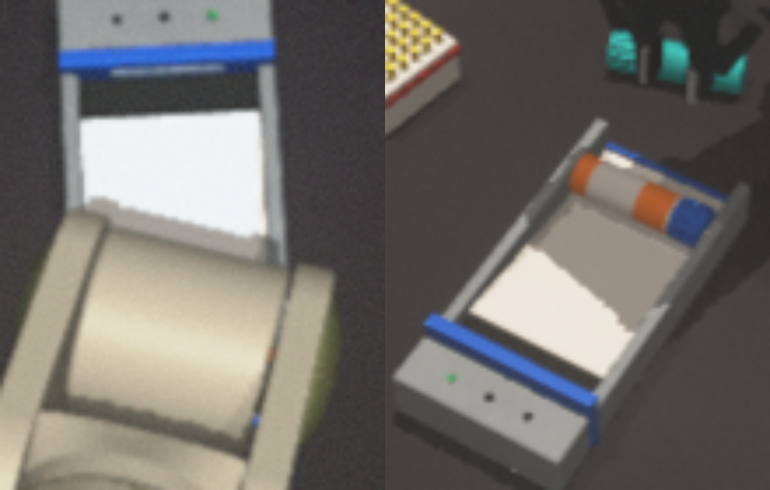

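The scene view shows the finger tips (crop 645,80 and 692,100) behind the canister; the arm hides it in the top view. Descending.

Request:
{"api": "play_rows", "payload": {"plan": [[0, 0, -30, 0, 0, 0, -0.3], [0, 0, -25, 0, 0, 0, -0.3], [0, 0, -8, 0, 0, 0, -0.3], [0, 0, -3, 0, 0, 0, -0.3], [0, 0, 0, 0, 0, 0, -0.3]]}}

```text
time_s: 2.28
eef_pos: [449.7, 13.8, 36.1]
ee_rot: [0.015, -0.036, 0.999, -0.006]
force: [-0.5, -0.2, -0.1]
grip_width: 0.348
```

```bash
python3 -c "
from h import *
s=sense();print(s['eef_pos'],s['force'])
s2=optics.capture('scene')
cv2.imwrite('pics/a2.png',cv2.resize(s2['img'][180:320,270:390],None,fx=4.2,fy=4.2))"
```

```text
[449.73468591  13.8064288   36.07059977] [-0.5093179  -0.17995838 -0.14094667]
```

View pics/a2.png

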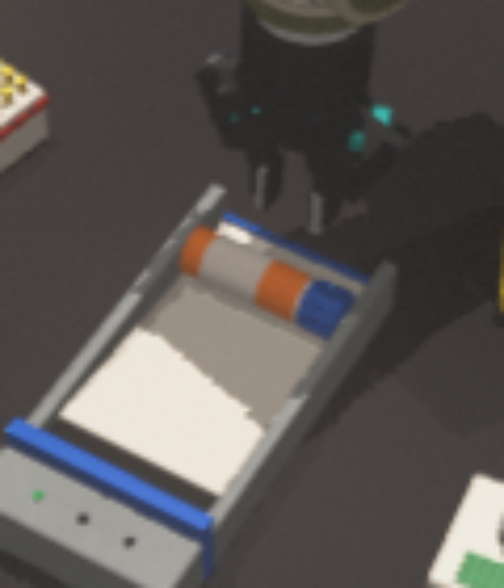

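```bash
python3 -c "
from h import *
s=sense();print(s['eef_pos'],s['joints'],s['dq'],s['ee_rot'])"
```

```text
[450.15284778  13.69016738  36.57227965] [-0.22794527  0.36063085  1.93611757 -0.00604643  0.81243898 -1.86615671] [-0.00294729 -0.00616424  0.00102197 -0.00048322 -0.00968627 -0.00066355] [ 0.01507402 -0.03573876  0.99922734 -0.00634336]
```

Request:
{"api": "play_rows", "payload": {"plan": [[0, 0, 0, 0, 0, 0, -0.3]]}}

```text
time_s: 2.42
eef_pos: [450.9, 13.6, 38.0]
ee_rot: [0.016, -0.036, 0.999, -0.007]
force: [-0.0, -0.6, 0.2]
grip_width: 0.347
```

```bash
python3 -c "
from h import *
s=sense();print(s['eef_pos'],s['joints'],s['dq'],s['ee_rot'])"
```

```text
[450.93576122  13.62122478  38.00518991] [-0.22770292  0.35832007  1.93454775 -0.00601712  0.81412226 -1.86610843] [ 0.00471751 -0.02967474 -0.02550727 -0.00050731  0.02417384  0.0002003 ] [ 0.01613743 -0.03581902  0.99920606 -0.0066202 ]
```

Request:
{"api": "play_rows", "payload": {"plan": [[-6, 1, 0, 0.013, 0.03, 0, -0.3], [-2, 0, 0, 0, 0.005, 0, -0.3], [0, 0, -6, 0, 0, 0, -0.3], [0, 0, -6, 0, 0, 0, -0.3], [0, 0, 0, 0, 0, 0, -0.3]]}}

```text
time_s: 2.83
eef_pos: [445.6, 14.2, 29.6]
ee_rot: [0.003, -0.036, 0.999, -0.001]
force: [-0.4, -0.5, 0.2]
grip_width: 0.353
```

Request:
{"api": "play_rows", "payload": {"plan": [[0, 0, -5, 0, 0.003, 0, -0.3], [0, 0, -4, 0, 0.003, 0, -0.3], [0, 0, -1, 0, 0.003, 0, -0.3], [0, 0, 0, 0, 0, 0, -0.3]]}}

```text
time_s: 3.17
eef_pos: [445.4, 14.3, 18.0]
ee_rot: [-0.002, -0.036, 0.999, -0.001]
force: [0.7, 0.3, -0.7]
grip_width: 0.348
```

Request:
{"api": "play_rows", "payload": {"plan": [[1, 0, 3, 0, 0, 0, -0.3], [3, 0.2, 0, 0, 0, 0, -0.3], [3, 0.2, 0, 0, 0, 0, -0.3], [3, 0.2, 0, 0, 0, 0, -0.3], [3, 0.2, 0, 0, 0, 0, -0.3]]}}

```text
time_s: 3.58
eef_pos: [459.5, 15.1, 21.5]
ee_rot: [-0.002, -0.036, 0.999, -0.001]
force: [-0.4, 0.7, 0.3]
grip_width: 0.347
```

Request:
{"api": "play_rows", "payload": {"plan": [[3, 0.2, 0, 0, 0, 0, -0.3], [3, 0.2, 0, 0, 0, 0, -0.3], [3, 0.2, 0, 0, 0, 0, -0.3], [3, 0.2, 0, 0, 0, 0, -0.3], [3, 0.2, 0, 0, 0, 0, -0.3]]}}

```text
time_s: 4.0
eef_pos: [476.6, 16.2, 21.6]
ee_rot: [-0.002, -0.036, 0.999, -0.001]
force: [0.1, 1.2, 0.0]
grip_width: 0.352
```

```bash
cat > look.py <<'E'
from h import *
import sys
s=sense();print(s['eef_pos'],s['force'])
c=optics.capture('scene');hsv=cv2.cvtColor(c['img'],cv2.COLOR_BGR2HSV)
m=cv2.inRange(hsv,(4,130,60),(20,255,255));x0,x1,y0,y1=255,375,222,325
mm=m*0;mm[y0:y1,x0:x1]=m[y0:y1,x0:x1]
k,l,st,ce=cv2.connectedComponentsWithStats(mm)
z=float(sys.argv[1])
P=[onz(c,*ce[i],z) for i in range(1,k) if st[i,4]>25]
for p in P:print(p.round(1), "along", round(float((p[:2]-[500,18.5])@[.9976,.0695]),1))
if len(sys.argv)>2:cv2.imwrite(sys.argv[2],cv2.resize(c['img'][180:320,260:380],None,fx=4.2,fy=4.2))
E
python3 look.py 32
```

```text
[476.58327811  16.22982186  21.62467585] [0.09636212 1.21386681 0.04484462]
[487.6 -35.3  32. ] along -16.1
[485.   26.1  32. ] along -14.4
```

```bash
python3 look.py 32 pics/a3.png; python3 -c "
from h import *
import pickle
S=pickle.load(open('d0.pkl','rb'))['scene']
print(onz(S,336.2,248.2,32),onz(S,316.1,238.9,32))"
```

```text
[477.12494705  16.16502908  21.69783196] [-0.53376209 -0.10314107  0.22264563]
[487.6 -35.2  32. ] along -16.1
[485.1  26.1  32. ] along -14.3
[483.74808841  25.91964685  32.        ] [487.68948455 -35.20207564  32.        ]
```

View pics/a3.png

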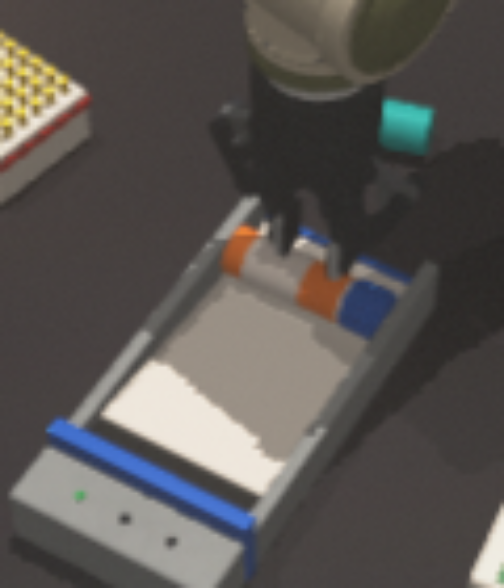

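```bash
python3 -c "
from h import *
import pickle
S=pickle.load(open('d0.pkl','rb'))['scene']
for P in((450,13.7,36.5),(477,16.2,21.7)):
  for y in(-22,22):
    for dx in (0,11): print(P,y,dx,proj(S,np.array(P)+[dx-.07*y,y,3]))
for p in((332.4,229.3),(345.5,235.2)):print([onz(S,*p,z).round(1) for z in(30,40,50,60)])
for p in((326.7,239.5),(339.8,244.8)):print([onz(S,*p,z).round(1) for z in(22,32,40,50)])
"
```

```text
(450, 13.7, 36.5) -22 0 [332.20549793 232.8483187 ]
(450, 13.7, 36.5) -22 11 [329.88424193 235.4783682 ]
(450, 13.7, 36.5) 22 0 [346.80653401 239.36993516]
(450, 13.7, 36.5) 22 11 [344.52462569 242.05860822]
(477, 16.2, 21.7) -22 0 [327.22957236 243.30896771]
(477, 16.2, 21.7) -22 11 [324.88009183 245.99239384]
(477, 16.2, 21.7) 22 0 [341.81393454 249.96486353]
(477, 16.2, 21.7) 22 11 [339.50351545 252.70827179]
[array([434.2, -19.2,  30. ]), array([441.3, -14.5,  40. ]), array([448.5,  -9.9,  50. ]), array([455.7,  -5.2,  60. ])]
[array([431.6,  21.1,  30. ]), array([438.8,  25.4,  40. ]), array([446. ,  29.6,  50. ]), array([453.2,  33.9,  60. ])]
[array([466.7, -15.5,  22. ]), array([473.5, -10.9,  32. ]), array([479. ,  -7.3,  40. ]), array([485.8,  -2.7,  50. ])]
[array([462.1,  23.2,  22. ]), array([469. ,  27.4,  32. ]), array([474.4,  30.8,  40. ]), array([481.3,  35. ,  50. ])]
```

Request:
{"api": "play_rows", "payload": {"plan": [[-2, 0, 12, 0, 0, 0, -0.3], [-10, 0, 14, 0, 0, 0, -0.3], [-15, 0, 10, 0, 0, 0, -0.3], [-5, 0, 0, 0, 0, 0, -0.3], [0, 0, 0, 0, 0, 0, -0.3]]}}

```text
time_s: 4.52
eef_pos: [443.0, 16.3, 57.9]
ee_rot: [-0.002, -0.036, 0.999, -0.001]
force: [0.2, -0.6, -0.2]
grip_width: 0.349
```

```bash
python3 -c "
from h import *
s=sense();P=s['eef_pos'];print(P,s['ee_rot'],s['force'])
c=optics.capture('scene')
x0,y0=300,175
b=cv2.resize(c['img'][y0:y0+75,x0:x0+80],None,fx=8,fy=8,interpolation=2)
b=(255*(b/255.)**.5).astype(np.uint8)
for y in(-29,-15,0,15,29):
  for dx in(-11,0,11):
    u,v=(proj(c,P+np.array([dx-.07*y,y,0]))-[x0,y0])*8;cv2.circle(b,(int(u),int(v)),3,(0,0,255) if dx==0 else (0,255,0),-1)
cv2.imwrite('pics/a4.png',b)"
```

```text
[443.02918057  16.30526923  57.89765692] [-2.48138485e-03 -3.60546169e-02  9.99346575e-01 -5.75588707e-04] [ 0.21675998 -0.64550782 -0.17036757]
```

View pics/a4.png

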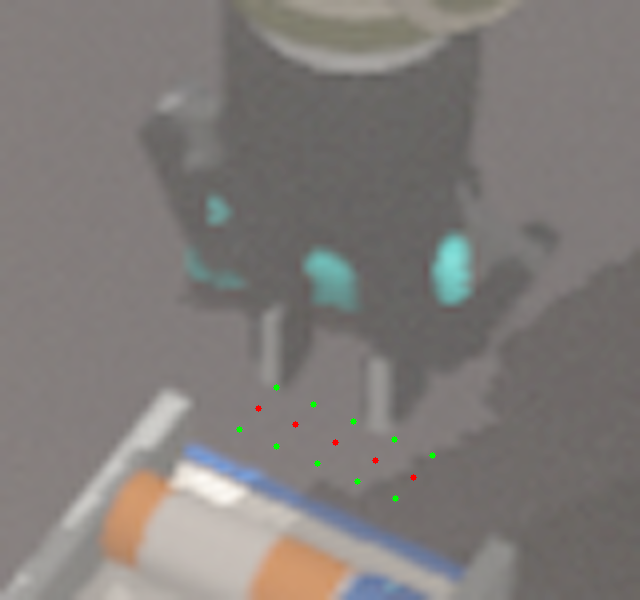

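The open-ish tips sit clearly higher than the projected TCP (about 15 mm), so they passed over the canister. I'll shut the fingers, where the tips define the TCP, and check.

Request:
{"api": "play_rows", "payload": {"plan": [[0, 0, 0, 0, 0, 0, -1], [0, 0, 0, 0, 0, 0, -1], [0, 0, 0, 0, 0, 0, -1], [0, 0, 0, 0, 0, 0, -1], [0, 0, 0, 0, 0, 0, -1]]}}

```text
time_s: 4.98
eef_pos: [444.5, 16.2, 56.0]
ee_rot: [-0.003, -0.036, 0.999, -0.0]
force: [-0.3, 0.7, -0.7]
grip_width: -0.004
```

```bash
python3 -c "
from h import *
s=sense();P=s['eef_pos'];print(P,s['grip_width'])
c=optics.capture('scene')
x0,y0=300,175
b=cv2.resize(c['img'][y0:y0+75,x0:x0+80],None,fx=8,fy=8,interpolation=2)
b=(255*(b/255.)**.5).astype(np.uint8)
for z in(0,15):
  for dx in(-11,0,11):
    u,v=(proj(c,P+np.array([dx,0,z]))-[x0,y0])*8;cv2.circle(b,(int(u),int(v)),3,(0,0,255) if z==0 else (0,255,0),-1)
cv2.imwrite('pics/a5.png',b)"
```

```text
[444.52739524  16.19815703  56.03276387] -0.0036917684328723016
```

View pics/a5.png

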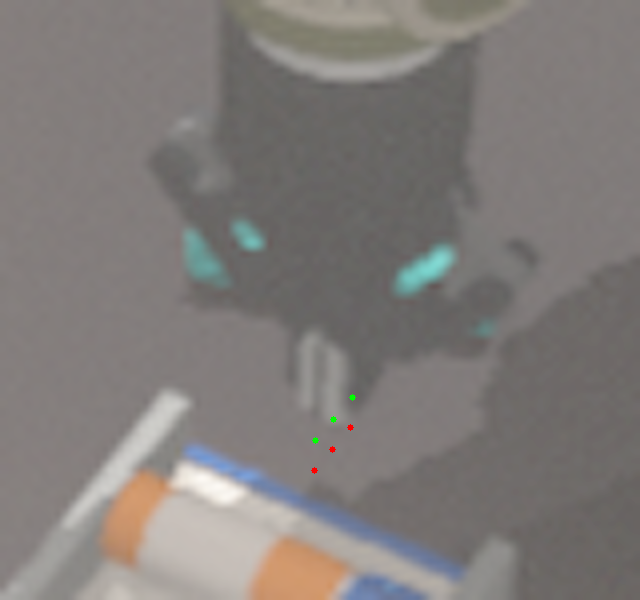

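Shut, the tips show at crop (320,415), while TCP projects to (314,470), so the tips appear about 25 mm above the reported TCP. The camera heights of canister, lip and stop were right, and the fingers passing over the canister agrees. I'll calibrate by touching the bare bench in front of the lip.

Request:
{"api": "play_rows", "payload": {"plan": [[-15, -1, -8, 0, 0, 0, -1], [-15, -1, -10, 0, 0, 0, -1], [-4, 0, -10, 0, 0, 0, -1], [0, 0, -8, 0, 0, 0, -1], [0, 0, 0, 0, 0, 0, -1]]}}

```text
time_s: 5.45
eef_pos: [410.3, 14.0, 18.8]
ee_rot: [-0.002, -0.036, 0.999, -0.001]
force: [-0.3, 0.6, -0.4]
grip_width: 0.001
```

Request:
{"api": "play_rows", "payload": {"plan": [[0, 0, -3, 0, 0, 0, -1], [0, 0, -3, 0, 0, 0, -1], [0, 0, -3, 0, 0, 0, -1], [0, 0, -2, 0, 0, 0, -1], [0, 0, 0, 0, 0, 0, -1]]}}

```text
time_s: 5.87
eef_pos: [412.4, 13.8, 7.5]
ee_rot: [-0.001, -0.036, 0.999, -0.001]
force: [-0.9, 0.2, 0.3]
grip_width: -0.001
```

Request:
{"api": "play_rows", "payload": {"plan": [[0, 0, -1.5, 0, 0, 0, -1], [0, 0, -1.5, 0, 0, 0, -1], [0, 0, -1.5, 0, 0, 0, -1], [0, 0, 0, 0, 0, 0, -1]]}}

```text
time_s: 6.2
eef_pos: [412.9, 13.7, 2.9]
ee_rot: [-0.001, -0.036, 0.999, -0.001]
force: [0.3, -0.8, 0.5]
grip_width: 0.002
```

Request:
{"api": "play_rows", "payload": {"plan": [[0, 0, -1.5, 0, 0, 0, -1], [0, 0, -1.5, 0, 0, 0, -1], [0, 0, -1.5, 0, 0, 0, -1], [0, 0, 0, 0, 0, 0, -1]]}}

```text
time_s: 6.53
eef_pos: [413.1, 13.7, -2.0]
ee_rot: [-0.001, -0.036, 0.999, -0.001]
force: [0.7, -0.1, 0.1]
grip_width: 0.001
```

Request:
{"api": "play_rows", "payload": {"plan": [[0, 0, -1.5, 0, 0, 0, -1], [0, 0, -1.5, 0, 0, 0, -1], [0, 0, -1.5, 0, 0, 0, -1], [0, 0, 0, 0, 0, 0, -1]]}}

```text
time_s: 6.87
eef_pos: [413.0, 13.6, -7.0]
ee_rot: [-0.001, -0.036, 0.999, -0.001]
force: [-0.3, -0.8, 0.6]
grip_width: 0.0
```

Request:
{"api": "play_rows", "payload": {"plan": [[0, 0, -1.5, 0, 0, 0, -1], [0, 0, -1.5, 0, 0, 0, -1], [0, 0, -1.5, 0, 0, 0, -1], [0, 0, 0, 0, 0, 0, -1]]}}

```text
time_s: 7.2
eef_pos: [413.0, 13.6, -12.0]
ee_rot: [-0.001, -0.036, 0.999, -0.001]
force: [0.3, 0.3, 0.3]
grip_width: 0.0
```

Request:
{"api": "play_rows", "payload": {"plan": [[0, 0, -1.2, 0, 0, 0, -1], [0, 0, -1.2, 0, 0, 0, -1], [0, 0, -1.2, 0, 0, 0, -1], [0, 0, 0, 0, 0, 0, -1]]}}

```text
time_s: 7.53
eef_pos: [413.0, 13.6, -16.0]
ee_rot: [-0.001, -0.036, 0.999, -0.001]
force: [0.0, -0.1, 0.8]
grip_width: -0.002
```

```bash
python3 -c "
from h import *
s=sense();print(s)"
```

```text
{'time_s': 7.5333, 'joints': array([-0.25060789,  0.42202823,  2.04686305, -0.00369879,  0.67344363,
       -1.89099738]), 'dq': array([-3.53062759e-05, -1.29355691e-03, -2.09279123e-03, -1.67643067e-03,
        3.03668031e-03, -1.12052501e-04]), 'tau': array([-2.47112266e-02, -3.52349997e+01, -1.50552320e+01, -4.31770561e-03,
       -4.55038052e-02,  2.26602256e-04]), 'eef_pos': array([413.03521054,  13.64474491, -16.01035206]), 'ee_rot': array([-6.80708169e-04, -3.62346860e-02,  9.99342574e-01, -1.00177113e-03]), 'force': array([ 0.01119786, -0.05977717,  0.75493595]), 'wrist_torque': array([-0.01503501, -0.00047799,  0.01956674]), 'grip_width': -0.0018469021611984997}
```

Request:
{"api": "play_rows", "payload": {"plan": [[0, 0, -1.2, 0, 0, 0, -1], [0, 0, -1.2, 0, 0, 0, -1], [0, 0, -1.2, 0, 0, 0, -1], [0, 0, 0, 0, 0, 0, -1]]}}

```text
time_s: 7.87
eef_pos: [413.1, 13.6, -20.0]
ee_rot: [-0.001, -0.036, 0.999, -0.001]
force: [-0.1, 0.2, 0.6]
grip_width: 0.001
```

Request:
{"api": "play_rows", "payload": {"plan": [[0, 0, -1, 0, 0, 0, -1], [0, 0, -1, 0, 0, 0, -1], [0, 0, 0, 0, 0, 0, -1]]}}

```text
time_s: 8.12
eef_pos: [413.1, 13.7, -22.2]
ee_rot: [-0.001, -0.036, 0.999, -0.001]
force: [0.7, -0.4, -0.5]
grip_width: 0.002
```

Request:
{"api": "play_rows", "payload": {"plan": [[0, 0, -1, 0, 0, 0, -1], [0, 0, -1, 0, 0, 0, -1], [0, 0, 0, 0, 0, 0, -1]]}}

```text
time_s: 8.37
eef_pos: [413.1, 13.6, -24.4]
ee_rot: [-0.001, -0.036, 0.999, -0.001]
force: [-0.3, 0.3, -0.6]
grip_width: -0.001
```

Request:
{"api": "play_rows", "payload": {"plan": [[0, 0, -1, 0, 0, 0, -1], [0, 0, -1, 0, 0, 0, -1], [0, 0, 0, 0, 0, 0, -1]]}}

```text
time_s: 8.62
eef_pos: [413.1, 13.6, -26.6]
ee_rot: [-0.001, -0.036, 0.999, -0.001]
force: [0.3, 0.8, 0.3]
grip_width: 0.004
```

Request:
{"api": "play_rows", "payload": {"plan": [[0, 0, -1, 0, 0, 0, -1], [0, 0, -1, 0, 0, 0, -1], [0, 0, 0, 0, 0, 0, -1]]}}

```text
time_s: 8.87
eef_pos: [413.4, 13.6, -26.8]
ee_rot: [-0.0, -0.037, 0.999, -0.001]
force: [0.1, -0.2, -0.3]
grip_width: -0.001
```

Request:
{"api": "play_rows", "payload": {"plan": [[0, 0, -1, 0, 0, 0, -1]]}}

```text
time_s: 8.95
eef_pos: [413.7, 13.5, -27.3]
ee_rot: [-0.0, -0.037, 0.999, -0.001]
force: [-7.7, 1.4, 29.1]
grip_width: 0.004
```

Bench contact is at TCP z = −26.8 (29 N), so the tips sit 27 mm above the reported TCP, with x and y consistent. Now approaching again with that correction.

Request:
{"api": "play_rows", "payload": {"plan": [[0, 0, 10, 0, 0, 0, -1], [0, 0, 12, 0, 0, 0, -0.3], [0, 0, 6, 0, 0, 0, -0.3], [8, 1, 0, 0, 0, 0, -0.3], [0, 0, 0, 0, 0, 0, -0.3]]}}

```text
time_s: 9.37
eef_pos: [422.2, 14.6, 1.4]
ee_rot: [-0.0, -0.036, 0.999, -0.001]
force: [-0.3, 0.3, -0.0]
grip_width: 0.347
```

Request:
{"api": "play_rows", "payload": {"plan": [[6, 0.3, 0, 0, 0, 0, -0.3], [5, 0.3, 0, 0, 0, 0, -0.3], [4, 0.3, -2, 0, 0, 0, -0.3], [3, 0.2, -2, 0, 0, 0, -0.3], [0, 0, 0, 0, 0, 0, -0.3]]}}

```text
time_s: 9.78
eef_pos: [442.0, 16.0, -5.0]
ee_rot: [-0.001, -0.036, 0.999, -0.001]
force: [0.0, 0.0, 0.1]
grip_width: 0.349
```

Request:
{"api": "play_rows", "payload": {"plan": [[3, 0, -1, 0, 0, 0, -0.3], [3, 0, 0, 0, 0, 0, -0.3], [3, 0, 0, 0, 0, 0, -0.3], [3, 0, 0, 0, 0, 0, -0.3], [3, 0, 0, 0, 0, 0, -0.3]]}}

```text
time_s: 10.2
eef_pos: [457.5, 16.2, -6.9]
ee_rot: [-0.002, -0.036, 0.999, -0.001]
force: [-0.4, -0.2, -0.5]
grip_width: 0.346
```

Request:
{"api": "play_rows", "payload": {"plan": [[2, 0.1, 0, 0, 0, 0, -0.3], [2, 0.1, 0, 0, 0, 0, -0.3], [2, 0.1, 0, 0, 0, 0, -0.3], [2, 0.1, 0, 0, 0, 0, -0.3]]}}

```text
time_s: 10.53
eef_pos: [466.7, 16.5, -6.7]
ee_rot: [-0.002, -0.036, 0.999, -0.001]
force: [-0.3, 0.8, -0.0]
grip_width: 0.348
```

```bash
python3 look.py 31
```

```text
[466.67439742  16.5438917   -6.66473017] [-0.34793906  0.75137372 -0.00748802]
[498.5 -34.8  31. ] along -5.2
[494.9  26.8  31. ] along -4.5
```

Contact made: the canister is moving ahead of the fingers (along −5 mm). I'll continue up the slope.

Request:
{"api": "play_rows", "payload": {"plan": [[2.5, 0.2, 0, 0, 0, 0, -0.3], [2.5, 0.2, 0.2, 0, 0, 0, -0.3], [2.5, 0.2, 0.35, 0, 0, 0, -0.3], [2.5, 0.2, 0.35, 0, 0, 0, -0.3], [2.5, 0.2, 0.35, 0, 0, 0, -0.3]]}}

```text
time_s: 11.0
eef_pos: [480.0, 17.7, -5.3]
ee_rot: [-0.002, -0.036, 0.999, -0.001]
force: [-1.4, -0.4, -0.1]
grip_width: 0.349
```

```bash
python3 look.py 32
```

```text
[480.02495793  17.70102791  -5.34620322] [-1.36777552 -0.36126702 -0.08428959]
[511.9 -34.2  32. ] along 8.2
[508.3  27.7  32. ] along 8.9
```

Request:
{"api": "play_rows", "payload": {"plan": [[3, 0.2, 0.42, 0, 0, 0, -0.3], [3, 0.2, 0.42, 0, 0, 0, -0.3], [3, 0.2, 0.42, 0, 0, 0, -0.3], [3, 0.2, 0.42, 0, 0, 0, -0.3], [3, 0.2, 0.42, 0, 0, 0, -0.3]]}}

```text
time_s: 11.47
eef_pos: [496.6, 18.8, -3.0]
ee_rot: [-0.003, -0.036, 0.999, -0.001]
force: [-1.2, 0.5, 1.0]
grip_width: 0.348
```

Request:
{"api": "play_rows", "payload": {"plan": [[3, 0.2, 0.42, 0, 0, 0, -0.3], [3, 0.2, 0.42, 0, 0, 0, -0.3], [3, 0.2, 0.42, 0, 0, 0, -0.3], [3, 0.2, 0.42, 0, 0, 0, -0.3], [3, 0.2, 0.42, 0, 0, 0, -0.3]]}}

```text
time_s: 11.88
eef_pos: [513.3, 19.9, -0.7]
ee_rot: [-0.003, -0.036, 0.999, -0.001]
force: [-0.6, 0.6, 0.8]
grip_width: 0.353
```

```bash
python3 look.py 36
```

```text
[513.27959952  19.93585528  -0.66730508] [-0.64387826  0.63027644  0.82891837]
[545.4 -31.6  36. ] along 41.8
[540.9  30.1  36. ] along 41.6
```

Request:
{"api": "play_rows", "payload": {"plan": [[3, 0.2, 0.42, 0, 0, 0, -0.3], [3, 0.2, 0.42, 0, 0, 0, -0.3], [3, 0.2, 0.42, 0, 0, 0, -0.3], [3, 0.2, 0.42, 0, 0, 0, -0.3], [3, 0.2, 0.42, 0, 0, 0, -0.3]]}}

```text
time_s: 12.35
eef_pos: [530.0, 21.0, 1.7]
ee_rot: [-0.002, -0.036, 0.999, -0.001]
force: [-1.3, -0.5, 1.3]
grip_width: 0.346
```

Request:
{"api": "play_rows", "payload": {"plan": [[3, 0.2, 0.42, 0, 0, 0, -0.3], [3, 0.2, 0.42, 0, 0, 0, -0.3], [3, 0.2, 0.42, 0, 0, 0, -0.3], [3, 0.2, 0.42, 0, 0, 0, -0.3], [3, 0.2, 0.42, 0, 0, 0, -0.3]]}}

```text
time_s: 12.77
eef_pos: [546.6, 22.1, 4.0]
ee_rot: [-0.002, -0.036, 0.999, -0.001]
force: [-0.8, -0.4, 1.5]
grip_width: 0.345
```

Request:
{"api": "play_rows", "payload": {"plan": [[3, 0.2, 0.42, 0, 0, 0, -0.3], [3, 0.2, 0.42, 0, 0, 0, -0.3], [3, 0.2, 0.42, 0, 0, 0, -0.3], [3, 0.2, 0.42, 0, 0, 0, -0.3], [3, 0.2, 0.42, 0, 0, 0, -0.3]]}}

```text
time_s: 13.18
eef_pos: [563.3, 23.3, 6.3]
ee_rot: [-0.003, -0.036, 0.999, -0.001]
force: [-0.8, 0.7, 1.2]
grip_width: 0.354
```

```bash
python3 look.py 43
```

```text
[563.2803734   23.25041748   6.2697403 ] [-0.75380039  0.73674516  1.17158852]
[595.6 -28.   43. ] along 92.2
[591.   33.4  43. ] along 91.8
```

Request:
{"api": "play_rows", "payload": {"plan": [[3, 0.2, 0.42, 0, 0, 0, -0.3], [3, 0.2, 0.42, 0, 0, 0, -0.3], [3, 0.2, 0.42, 0, 0, 0, -0.3], [3, 0.2, 0.42, 0, 0, 0, -0.3], [3, 0.2, 0.42, 0, 0, 0, -0.3]]}}

```text
time_s: 13.65
eef_pos: [580.0, 24.4, 8.6]
ee_rot: [-0.002, -0.036, 0.999, -0.001]
force: [-1.7, -0.2, -0.2]
grip_width: 0.349
```

Request:
{"api": "play_rows", "payload": {"plan": [[3, 0.2, 0.3, 0, 0, 0, -0.3], [3, 0.2, 0.2, 0, 0, 0, -0.3], [3, 0.2, 0, 0, 0, 0, -0.3], [2, 0.15, 0, 0, 0, 0, -0.3], [2, 0.15, 0, 0, 0, 0, -0.3]]}}

```text
time_s: 14.07
eef_pos: [594.7, 25.3, 9.2]
ee_rot: [-0.002, -0.036, 0.999, -0.001]
force: [-1.0, -0.8, 0.5]
grip_width: 0.353
```

```bash
python3 look.py 47
```

```text
[594.68982569  25.32609218   9.21661353] [-1.03034444 -0.84433641  0.4890562 ]
[626.9 -26.1  47. ] along 123.5
[622.4  35.5  47. ] along 123.3
```

Request:
{"api": "play_rows", "payload": {"plan": [[2, 0.15, 0, 0, 0, 0, -0.3], [2, 0.15, 0, 0, 0, 0, -0.3], [2, 0.15, 0, 0, 0, 0, -0.3], [2, 0.15, 0, 0, 0, 0, -0.3], [2, 0.15, 0, 0, 0, 0, -0.3]]}}

```text
time_s: 14.53
eef_pos: [605.7, 26.2, 9.1]
ee_rot: [-0.002, -0.036, 0.999, -0.001]
force: [0.3, -0.0, -0.6]
grip_width: 0.348
```

```bash
python3 look.py 45
```

```text
[605.74496223  26.17282944   9.13921508] [ 0.33715149 -0.02401427 -0.58719224]
[636.6 -26.4  45. ] along 133.2
[632.3  35.5  45. ] along 133.2
```

Request:
{"api": "play_rows", "payload": {"plan": [[2, 0.15, 0, 0, 0, 0, -0.3], [2, 0.15, 0, 0, 0, 0, -0.3], [2, 0.15, 0, 0, 0, 0, -0.3]]}}

```text
time_s: 14.83
eef_pos: [612.7, 26.7, 9.1]
ee_rot: [-0.002, -0.036, 0.999, -0.001]
force: [0.0, -0.8, 0.0]
grip_width: 0.35
```

```bash
python3 look.py 44
```

```text
[612.67349917  26.68006159   9.12884978] [ 0.01028215 -0.7787919   0.00427023]
[643.1 -25.9  44. ] along 139.6
[639.1  35.6  44. ] along 140.0
```

Request:
{"api": "play_rows", "payload": {"plan": [[1, 0.1, 0, 0, 0, 0, -0.3], [1, 0.1, 0, 0, 0, 0, -0.3]]}}

```text
time_s: 15.05
eef_pos: [615.2, 26.8, 9.2]
ee_rot: [-0.002, -0.036, 0.999, -0.001]
force: [-0.9, -0.6, 0.1]
grip_width: 0.351
```

```bash
python3 look.py 44
```

```text
[615.19977575  26.84247275   9.15773682] [-0.93911783 -0.58604368  0.06292395]
[643.1 -26.   44. ] along 139.7
[639.1  35.6  44. ] along 140.0
```

Request:
{"api": "play_rows", "payload": {"plan": [[0, 0, 0, 0, 0, 0, -0.3], [0, 0, 0, 0, 0, 0, -0.3], [0, 0, 0, 0, 0, 0, -0.3], [0, 0, 0, 0, 0, 0, -0.3], [-5, 0, 0, 0, 0, 0, -0.3]]}}

```text
time_s: 15.52
eef_pos: [610.5, 26.8, 9.1]
ee_rot: [-0.001, -0.036, 0.999, -0.001]
force: [0.5, -0.4, -0.1]
grip_width: 0.35
```

Request:
{"api": "play_rows", "payload": {"plan": [[-10, 0, 4, 0, 0, 0, -0.3], [-10, 0, 20, 0, 0, 0, -1], [-5, 0, 30, 0, 0, 0, -1], [0, 0, 25, 0, 0, 0, -1], [0, 0, 0, 0, 0, 0, -1]]}}

```text
time_s: 15.93
eef_pos: [580.3, 27.2, 89.1]
ee_rot: [-0.004, -0.036, 0.999, -0.0]
force: [0.0, 0.1, 0.7]
grip_width: -0.001
```

```bash
python3 look.py 44 pics/a6.png
```

```text
[580.34160546  27.18393323  89.06614264] [0.02099208 0.11593621 0.73735327]
[643.2 -26.   44. ] along 139.8
[638.9  35.3  44. ] along 139.7
```

View pics/a6.png

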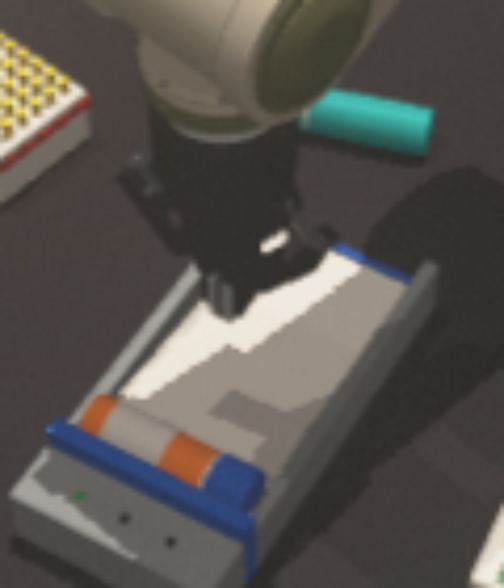

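The canister sits in the recess against the stop, square (both ends at 139.7–139.8 mm), and the fingers are clear. Moving to the button.

Request:
{"api": "play_rows", "payload": {"plan": [[-6, 36, 0, 0, 0, 0, -1], [-6, 36, 0, 0, 0, 0, -1], [-6, 36, 0, 0, 0, 0, -1], [-6, 36, 0, 0, 0, 0, -1], [-6, 36, 0, 0, 0, 0, -1]]}}

```text
time_s: 16.4
eef_pos: [547.0, 206.5, 83.0]
ee_rot: [-0.007, -0.031, 1.0, -0.001]
force: [1.1, -0.6, 0.7]
grip_width: 0.002
```

Request:
{"api": "play_rows", "payload": {"plan": [[-4, 25, 0, 0, 0, 0, -1], [0, 6, 0, 0, 0, 0, -1], [0, 0, 0, 0, 0, 0, -1], [0, 0, 0, 0, 0, 0, -1]]}}

```text
time_s: 16.73
eef_pos: [538.3, 244.3, 78.7]
ee_rot: [-0.01, -0.034, 0.999, -0.001]
force: [0.5, 0.2, 0.3]
grip_width: -0.0
```

Request:
{"api": "play_rows", "payload": {"plan": [[6, 0.5, 0, 0, -0.02, 0, -1], [0, 0, -15, 0, 0, 0, -1], [0, 0, -15, 0, 0, 0, -1], [0, 0, -12, 0, 0, 0, -1], [0, 0, 0, 0, 0, 0, -1]]}}

```text
time_s: 17.15
eef_pos: [548.1, 237.9, 34.8]
ee_rot: [0.003, -0.031, 1.0, -0.002]
force: [-0.8, -0.3, -0.1]
grip_width: -0.001
```

```bash
python3 -c "
from h import *
s=sense();P=s['eef_pos'];print(P,s['ee_rot'])
c=optics.capture('scene')
x0,y0=360,250
b=cv2.resize(c['img'][y0:y0+75,x0:x0+80],None,fx=8,fy=8,interpolation=2)
b=(255*(b/255.)**.6).astype(np.uint8)
for p,col in((P+[0,0,27],(0,0,255)),(np.array([544,244.8,40]),(255,0,255))):
    u,v=(proj(c,p)-[x0,y0])*8;cv2.circle(b,(int(u),int(v)),3,col,-1)
cv2.imwrite('pics/a7.png',b)"
```

```text
[548.05754229 237.90921483  34.75248161] [ 0.00272805 -0.03065476  0.99952432 -0.0019927 ]
```

View pics/a7.png

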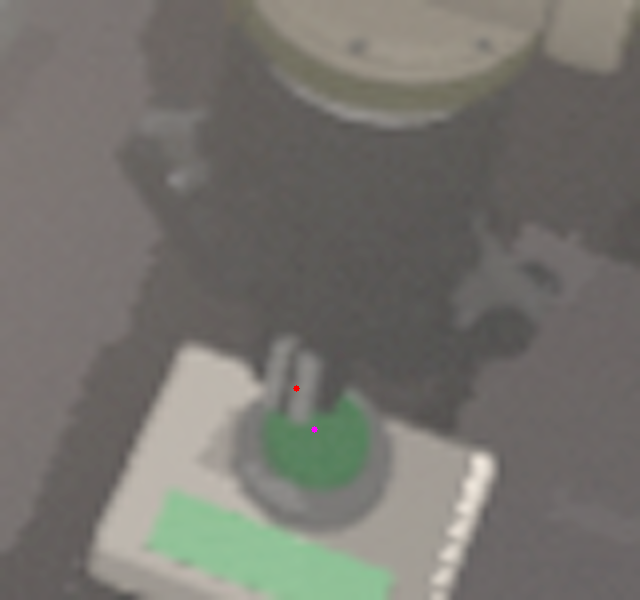

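The tip is over the button's far side, 7 mm short in y. I'll correct that and press.

Request:
{"api": "play_rows", "payload": {"plan": [[-4, 6, 0, 0, 0, 0, -1], [0, 0, -4, 0, 0, 0, -1], [0, 0, -4, 0, 0, 0, -1], [0, 0, -4, 0, 0, 0, -1], [0, 0, 0, 0, 0, 0, -1]]}}

```text
time_s: 17.62
eef_pos: [546.7, 243.0, 25.9]
ee_rot: [0.006, -0.029, 1.0, -0.002]
force: [0.3, 0.4, -0.3]
grip_width: 0.004
```

Request:
{"api": "play_rows", "payload": {"plan": [[-2, 2, -2, 0, 0.01, 0, -1], [0, 0, -3, 0, 0, 0, -1], [0, 0, -3, 0, 0, 0, -1], [0, 0, -2, 0, 0, 0, -1]]}}

```text
time_s: 17.95
eef_pos: [544.9, 245.4, 15.7]
ee_rot: [0.001, -0.029, 1.0, -0.001]
force: [-1.5, 0.6, 1.3]
grip_width: -0.001
```

Request:
{"api": "play_rows", "payload": {"plan": [[0, 0, -2, 0, 0, 0, -1], [0, 0, -2, 0, 0, 0, -1], [0, 0, -2, 0, 0, 0, -1]]}}

```text
time_s: 18.2
eef_pos: [545.1, 245.5, 10.4]
ee_rot: [0.002, -0.03, 1.0, -0.001]
force: [-10.6, -3.0, 26.8]
grip_width: 0.0
```

Request:
{"api": "play_rows", "payload": {"plan": [[0, 0, -1, 0, 0, 0, -1], [0, 0, -0.8, 0, 0, 0, -1]]}}

```text
time_s: 18.37
eef_pos: [545.0, 245.4, 10.9]
ee_rot: [0.002, -0.03, 1.0, -0.002]
force: [-3.0, -1.8, 7.5]
grip_width: 0.003
```

Request:
{"api": "play_rows", "payload": {"plan": [[0, 0, 5, 0, 0, 0, -1], [0, 0, 10, 0, 0, 0, -1], [0, 0, 25, 0, 0, 0, -1], [0, 0, 30, 0, 0, 0, -1], [0, 0, 0, 0, 0, 0, -1]]}}

```text
time_s: 18.78
eef_pos: [544.5, 245.2, 84.2]
ee_rot: [0.001, -0.03, 1.0, -0.002]
force: [0.1, 0.4, 1.2]
grip_width: 0.002
```

Request:
{"api": "play_rows", "payload": {"plan": [[-30, 0, 0, 0, 0, 0, -1], [-40, 0, 0, 0, 0, 0, -1], [-40, 0, 0, 0, 0, 0, -1], [-30, 0, 0, 0, 0, 0, -1], [0, 0, 0, 0, 0, 0, -1]]}}

```text
time_s: 19.2
eef_pos: [400.3, 244.2, 85.7]
ee_rot: [0.003, -0.028, 1.0, -0.001]
force: [-0.4, 0.3, 0.4]
grip_width: -0.001
```

```bash
python3 look.py 44; python3 -c "
from h import *
import pickle
d0=pickle.load(open('d0.pkl','rb'))
d={n:optics.capture(n) for n in('top','scene')}
for n,bx in(('top',(165,230,210,235)),('scene',(385,415,290,315))):
  for D in(d0,d):
    m=cv2.inRange(cv2.cvtColor(D[n]['img'],cv2.COLOR_BGR2HSV),(50,100,40),(85,255,255))[bx[2]:bx[3],bx[0]:bx[1]]
    M=cv2.moments(m,True);print(n,M['m00'],M['m10']/M['m00']+bx[0],M['m01']/M['m00']+bx[2])
a=d['top']['img'][100:340,80:560];b=d['scene']['img'][130:410,120:460]
cv2.imwrite('pics/end.png',cv2.resize(np.hstack([a,cv2.resize(b,(291,240))]),None,fx=1.03,fy=1.03))"
```

```text
[400.29540036 244.15079144  85.74142038] [-0.4092759   0.33021271  0.38242883]
[642.6 -26.   44. ] along 139.2
[638.9  35.5  44. ] along 139.8
top 173.0 195.58381502890174 218.9942196531792
top 177.0 195.5762711864407 219.1638418079096
scene 113.0 399.3008849557522 303.6814159292035
scene 117.0 399.2478632478632 303.62393162393164
```

View pics/end.png

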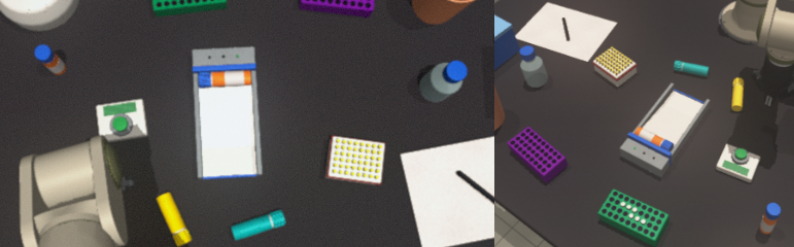

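The final picture shows the canister against the stop, the button up as before, nothing else moved and the arm clear.

```bash
python3 -c "
from h import *
print(ctrl.finish_job())"
```

```text
the job is handed in; nothing more can be done
None
```

I pushed the orange canister up the ramp into the recess against the blue stop, pressed the green button fully, let it go and handed the job in. No verdict came back.

**What went wrong first:** the finger tips sit about 27 mm above the TCP position the robot reports. My first push therefore passed over the canister without moving it. I found the offset by touching the bare bench gently, at reported z ≈ −27 mm with 29 N, and corrected for it.

**Push:** about 40 mm/s with the fingers staying behind the canister. Camera checks on the way up showed it tracking the fingers.

**Last checks:**
- **Canister:** both ends measure 139–140 mm past the foot line against the nominal 141 mm. That is within tolerance, and it sits square and stopped moving.
- **Button:** it met the fingers at about 16 mm reported height and bottomed out near 10.5 mm. The force reached 27 N, well above the roughly 5 N needed, and the button's image is back where it started.
- **Surroundings:** the spare canister, tip box and bottle look unmoved by eye in the last picture, and the arm touches nothing.
- **Time:** about 19 s of the 61 s allowed.

**Disagreement:** the press contact puts the button top at about 43 mm, but the cameras gave 40 mm. I had no direct reading of the button's travel, so "fully down" rests on the force and position above.

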